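# Set the test stand's spring with a bottle, then draw its rod to the mark and hold

### The arm

A 6-joint arm with a two-finger parallel gripper is mounted at the origin on the work surface; the furniture and walls round the work are solid. World frame = base frame: x ahead of the robot, y to its left, z up, the work surface at z = 0. Lengths are in m, angles in rad, forces in N, time in s.
With the tool pointing down it reaches from about 0.25 to 0.85 m from the base axis. Payload 12.5 kg.
Tool frame: the origin (TCP) lies midway between the tips of the shut fingers; the grasp point (between the pads) lies 19 mm behind it; z points along the fingers, y is the direction in which the jaws open and shut (so a half turn about z gives the same grasp; the last joint's range is limited). The gripper opens to 93 mm and grips with 3 to 60 N. Pads are 15 mm wide; open, the fingers measure 128 mm over their backs; the gripper's body (75 mm by 188 mm) begins 65 mm behind the grasp point.
Start: joints at [1.126, 0.351, 1.652, -0, 1.139, -0.085], TCP at [0.194, 0.515, 0.219] pointing down, gripper open.
Joint ranges: [-2.75, 2.75], [-0.79, 2.1], [0.01, 2.65], [-1.57, 4.71], [0.07, 3.14], [-2.87, 2.87]. Speed limits (rad/s): [2.22, 2.22, 2.79, 3.14, 3.14, 3.14].

### API

Orientations are given as [roll, pitch, yaw] about the fixed x, y, z axes, in that order (R = Rz(yaw) Ry(pitch) Rx(roll)).
In Python, from cell import * gives the robot as it stands. Calls block until the motion is done:
- movep(position, orientation): joint-space move of the TCP to a pose.
- movel(position, rotation=None, velocity=0.15): straight line of the TCP; rotation=None keeps the orientation; velocity is the mean speed in m/s.
- move_j(angles): joint-space move.
- open_jaws() and gripper_close(strength=None): open the fingers fully, or close them until they stop; strength is the grip in N (None keeps the last).
- dwell(seconds).
- ik(position, orientation): joint angles nearest the present ones, or None.
- observe(): the state.
- read_camera(name): name is "scene" or "side" or "wrist"; returns a dict with "pixels" (480x640x3 uint8, red, green, blue), "z_map" (480x640 float32, m along the optical axis (not along the pixel's ray), 0 where there is no reading), "mtx" (3x3 intrinsics, pixels), "world_from_camera" (4x4, takes a point from camera to world coordinates); the wrist camera has in their place "hand_eye" (4x4, takes a point from camera to tool coordinates, whose origin is the TCP and whose axes are the flange's). Camera axes: x right, y up, looking along -z (the intrinsics and any distortion apply to the point x, -y, -z); pixel columns grow to the right and rows downward; lengths in m; the calibration is good to about 2 mm. A picture is of the moment at which its call begins: read the wrist's pose just before it.
A pose or a line that the arm cannot do raises MotionError and nothing moves.
- sign_off(): hands the job in, once; it reports no verdict.
The state is a dict: "time": time; "joint_positions": joint angles; "qvel": joint speeds; "effort": joint torques, N m; "position": TCP position; "tool_rot": TCP orientation; "contact_force": force on the tool from outside, world axes, zero at the start; "moment": the same for the moment, N m; "gripper_width": opening from 0.0 (shut) to 1.0 (fully open).
Only numpy, scipy, OpenCV 4.12 (cv2) and the standard library are available. Lean on these libraries where they do the work, as an engineer would, in place of code of your own. Each camera call takes 0.05 s, during which the arm holds its last target. There are 200 camera calls.

### The job

Set the spring of the small test stand: take the short stout white-capped bottle, press it upright into the stand's round cup until the sprung pad is fully down, then let go and leave the bottle standing on the pad. Then take the black spool-shaped grip of the stand's rod, pull the rod out against its spring until its needle is level with the blade of the index rider, never running it out to its end stop, and finish while still holding it there. Leave the rider where it is set and do not shift or tip over the other things around the stand.

Things in the scene. Friction and masses are not known exactly. Their poses are not given: they have to be found in the camera images.
- spring_stand: Fixed stand: base plate 235 x 124 x 10 mm (x -178 to +58, y -58 to +66 mm), grey housing 94 x 88 mm, top at 86 mm. Origin on the table under the axis of pad and cup, z up; the rod leaves along the stand's -x (robot side, turned up to 26 degrees). Aluminium cup ring on the housing: bore 52 mm, outside 62 mm, rim at 116 mm. Rod sleeve ends at x = -60 mm. Rider rail at y = +46 mm, 16 mm high.
- pad_top (a point): Centre of the top face of the round black sprung pad (47 mm across) inside the cup; 106 mm above the table at rest (10 mm below the cup's rim), 94 mm when fully down.
- pad (a joint): Travel of the pad: 0 at rest (up), 0.012 m fully down. Spring: 3 N to start it, 9 N fully down; it comes back up when let go, and carries the bottle's weight almost without sinking.
- draw_rod (a joint): Travel of the rod along the stand's -x: 0 at rest (drawn in by its spring), grows as it is pulled out; hard end stop at 0.080 m. Spring pulls it in with 5 N at 0, rising by 1 N per 10 mm. It goes back in when let go.
- rod_grip (a point): Middle of the waist of the rod's black spool-shaped grip, on the rod's axis, 65 mm above the table; at rest 100 mm in front (stand -x) of the pad's axis. The waist is a cylinder along the rod, 22 mm thick and 32 mm long between two flanges 36 mm across and 5 mm thick. Axes are the stand's: pinch across y, from above.
- needle_tip (a point): Lower tip of the thin steel needle (3 mm) that hangs from an arm on the rod, 35 mm behind the grip's middle (stand +x) and 52 mm to the stand's +y, tip 36 mm above the table. Moves with the rod.
- rider_mark (a point): Top middle of the index rider's thin upright blade (3 mm thick, 34 mm wide across the rail, top 30 mm above the table). The needle is level with it when both have the same x in the stand's frame (the needle passes 6 mm above it). Axes are the stand's.
- rider (a joint): Position of the index rider on its rail along the stand's -x; its value is the draw_rod value at which the needle is level with the blade (set between 0.045 and 0.065 m). Stiff (15 N friction); not to be moved.
- stout_bottle: Short stout closed bottle with a white cap, loose, 44 mm in diameter and 90 mm high, straight body up to about 60 mm (shoulders to 76 mm, then a 24 mm cap), about 80 g. Origin at the centre of its underside, z up. Stands upright on the table to the left or right of the stand.
- tall_bottle: Bystander: taller bottle with a long cap, 46 mm in diameter, 125 mm high; origin under its centre.
- thin_bottle: Bystander: thin bottle with a pointed cap, 28 mm in diameter, 88 mm high; origin under its centre.
- sanding_block: Bystander: dark foam block 65 x 95 x 30 mm lying between robot and stand; origin under its centre.
- tape_roll: Bystander: roll of tape 55 mm across, 19 mm high; origin under its centre.
Mind the look-alikes: they are no part of the job. Leave any blue or turquoise look-alike of the stout_bottle alone.

How it is judged:
On the way, in this order (a step that is already met when the one before it is completed fails the run):
1. the held bottle presses the pad fully down (horizontal distance between stout_bottle and pad_top below 0.008 m and angle between stout_bottle's own z axis and vertical below 0.15 rad and value of joint pad above 0.0105 m and contact force between stout_bottle and pad above 4 N and contact force between the fingers and stout_bottle above 1 N), for 0.2 s.
2. the bottle is let go and stands upright on the risen pad (horizontal distance between stout_bottle and pad_top below 0.008 m and angle between stout_bottle's own z axis and vertical below 0.15 rad and value of joint pad below 0.004 m and z of stout_bottle in the frame of pad_top below 0.004 m and contact force between the fingers and stout_bottle below 0.1 N), for 0.2 s.
3. the gripper holds the rod out with its needle level with the rider (x of needle_tip in the frame of rider_mark between -0.005 and 0.005 m and contact force between the fingers and draw_rod above 3 N), for 0.3 s.
At the end, for the whole second after the job is handed in: The gripper still holds the rod (over 3 N), at rest, with the needle within 5 mm of the rider's blade along the rod; the bottle, released, stands upright (within 0.15 rad) on the risen pad in the cup, within 8 mm of its centre (all of step 2 and all of step 3 and velocity of joint draw_rod between -0.01 and 0.01 m/s); the arm keeps its last pose, push and grip.
It fails at once if the rod is run out to its end stop (value of joint draw_rod above 0.078 m).
It fails at once if the index rider is shifted by more than 4 mm (distance of rider_mark from where it was at the start of the episode above 0.004 m).
It fails at once if another thing is shifted by more than 30 mm or tipped over (distance of any of tall_bottle, thin_bottle, sanding_block, tape_roll from where it was at the start of the episode above 0.03 m or angle between any of tall_bottle, thin_bottle, sanding_block, tape_roll's own z axis and vertical above 0.5 rad).
It also fails if it takes over 58 s, if anything falls off the work surface, if the arm or the gripper's body presses on something with over 40 N, if the wrist force passes 120 N, or if a joint passes its speed limit or range.

## Working session

There is one attempt and no reset: what is moved stays moved. The work goes in short steps, each a Python script; the robot and the scene stay as the last script left them, time stands still between calls to the robot, and variables do not carry over. Pictures are saved under pics/ and viewed, about 8 in all and at most 12, crops included, and the job is handed in when it is done.

```bash
ls; mkdir -p pics; cat > h.py <<'E'
from cell import *
import numpy as np, cv2, pickle
def snap(n):
    o=observe(); c=read_camera(n); 
    if "hand_eye" in c:
        from scipy.spatial.transform import Rotation as R
        T=np.eye(4); T[:3,:3]=R.from_euler('xyz',o["tool_rot"]).as_matrix(); T[:3,3]=o["position"]
        c["world_from_camera"]=T@c["hand_eye"]
    return c
def cloud(c):
    K=c["mtx"]; z=c["z_map"]; v,u=np.mgrid[:480,:640]
    p=np.stack([(u-K[0,2])/K[0,0]*z,-(v-K[1,2])/K[1,1]*z,-z],-1)
    W=c["world_from_camera"]; w=p@W[:3,:3].T+W[:3,3]; w[z==0]=np.nan
    return w
def ray(c,u,v,h):
    K=c["mtx"];W=c["world_from_camera"]
    d=W[:3,:3]@np.array([(u-K[0,2])/K[0,0],-(v-K[1,2])/K[1,1],-1]);o=W[:3,3]
    return o+d*(h-o[2])/d[2]
E
python3 - <<'E'
from h import *
for n in("scene","side"):
    c=snap(n); cv2.imwrite(f"pics/{n}0.png",c["pixels"][...,::-1]); pickle.dump(c,open(f"{n}0.pkl","wb"))
    print(n,[k for k in c],c["mtx"].tolist(),np.round(c["world_from_camera"],3).tolist())
print(observe())
E
```

```text
pics
scene ['pixels', 'z_map', 'mtx', 'world_from_camera'] [[501.60665287312645, 0.0, 309.95316714997296], [0.0, 501.60665287312645, 238.59215033791716], [0.0, 0.0, 1.0]] [[0.562, 0.618, -0.55, -0.147], [-0.827, 0.412, -0.382, -0.452], [-0.009, 0.669, 0.743, 0.949], [0.0, 0.0, 0.0, 1.0]]
side ['pixels', 'z_map', 'mtx', 'world_from_camera'] [[476.9307126071145, 0.0, 316.33375935155794], [0.0, 476.9307126071145, 239.74147562477168], [0.0, 0.0, 1.0]] [[-0.999, 0.014, -0.032, 0.458], [-0.035, -0.531, 0.847, 0.831], [-0.005, 0.847, 0.531, 0.619], [0.0, 0.0, 0.0, 1.0]]
{'time': 0.1, 'joint_positions': array([ 1.12634523e+00,  3.51178218e-01,  1.65233587e+00, -1.67999678e-06,
        1.13910023e+00, -8.45919308e-02]), 'qvel': array([-0.00091067, -0.00204429, -0.00220514, -0.00161157,  0.00342637,
        0.0011333 ]), 'effort': array([-7.93625004e-04, -4.98029959e+01, -2.85700089e+01,  7.00229849e-02,
        2.40038009e-02, -2.18948298e-05]), 'position': array([0.19352145, 0.51450967, 0.21816674]), 'tool_rot': array([-3.14057451e+00, -8.48022933e-05,  2.78173415e+00]), 'contact_force': array([0.43455138, 0.01920735, 0.03351434]), 'moment': array([-0.07106916,  0.04012472,  0.01214524]), 'gripper_width': 0.9961448137950825}
```

View pics/scene0.png

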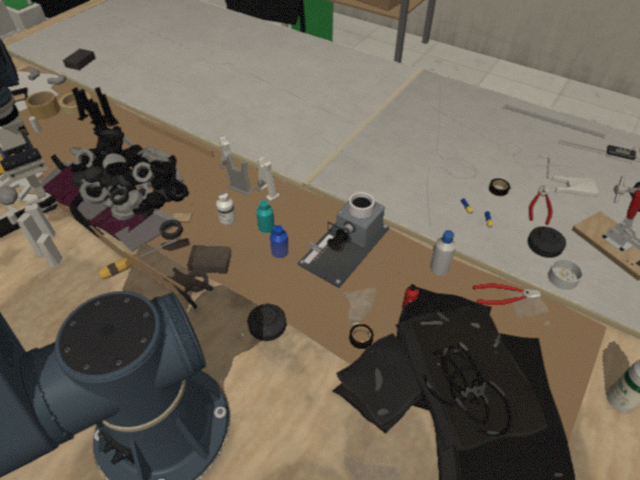

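View pics/side0.png

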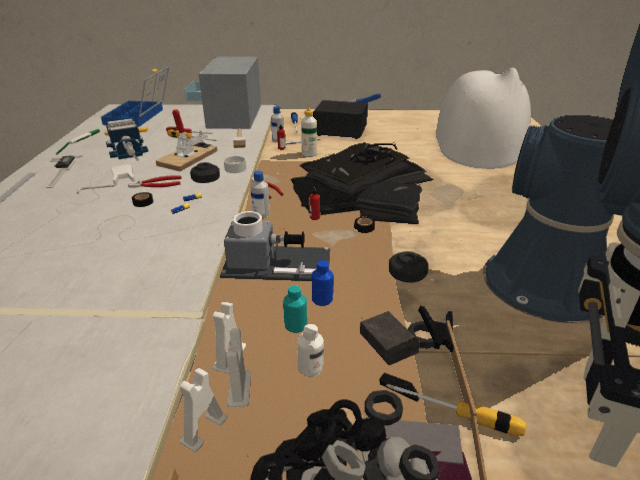

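Candidates in the scene view are the white bottle (226,208), the teal one (265,216) and the blue one (279,241). Only the first is white-capped, and the other two are the stated look-alikes. The tall bottle is at (442,253), and the stand's cup is at (360,204). I'll confirm with an enlarged crop and measure.

```bash
python3 - <<'E'
from h import *
S=pickle.load(open("scene0.pkl","rb"));D=pickle.load(open("side0.pkl","rb"))
a=cv2.resize(S["pixels"][170:290,200:400],None,fx=4,fy=4,interpolation=2)[:,:800]
b=cv2.resize(D["pixels"][205:385,215:345],None,fx=3,fy=3,interpolation=2)
cv2.imwrite("pics/c1.png",a[...,::-1]);
for nm,c,box in(("scene",S,(190,175,240,230)),("side",D,(290,320,330,380))):
    w=cloud(c);u0,v0,u1,v1=box;p=w[v0:v1,u0:u1];px=c["pixels"][v0:v1,u0:u1].astype(int)
    m=(p[...,2]>.012)&(p[...,2]<.1)&(px.min(-1)>100)
    q=p[m]; print(nm,"bottle",m.sum(),np.nanmin(q,0),np.nanmax(q,0)); 
    for lo,hi in((.015,.055),(.078,.1)):
        r=q[(q[:,2]>lo)&(q[:,2]<hi)]; print(lo,r.mean(0),r.min(0),r.max(0))
for nm,c,box in(("scene",S,(330,180,395,250)),("side",D,(215,205,275,280))):
    w=cloud(c);u0,v0,u1,v1=box;p=w[v0:v1,u0:u1].reshape(-1,3)
    r=p[(p[:,2]>.108)&(p[:,2]<.125)]; print(nm,"rim",len(r),np.nanmedian(r,0),r.min(0),r.max(0))
    t=cv2.minAreaRect(r[:,:2].astype(np.float32)*1000);print(t, cv2.minEnclosingCircle(r[:,:2].astype(np.float32)*1000))
    r=p[(p[:,2]>.078)&(p[:,2]<.094)]; print("top",len(r),cv2.minAreaRect(r[:,:2].astype(np.float32)*1000))
for nm,c,box in(("scene",S,(290,190,400,295)),("side",D,(210,205,345,285))):
    w=cloud(c);u0,v0,u1,v1=box;p=w[v0:v1,u0:u1];px=c["pixels"][v0:v1,u0:u1].astype(int)
    m=(p[...,2]>.005)&(p[...,2]<.015); 
    n,l,st,_=cv2.connectedComponentsWithStats(m.astype(np.uint8)); k=1+st[1:,4].argmax()
    print(nm,"base",st[k],cv2.minAreaRect(p[l==k][:,:2].astype(np.float32)*1000))
E
```

```text
scene bottle 348 [0.46790482 0.2333353  0.01207755] [0.50987689 0.2738385  0.09471906]
0.015 [0.47831839 0.2444746  0.02971817] [0.46799371 0.2333353  0.01511474] [0.49728792 0.26309968 0.05405337]
0.078 [0.48638238 0.25273889 0.08712439] [0.47544682 0.24394672 0.07859705] [0.49910216 0.26460601 0.09471906]
side bottle 947 [0.46902658 0.24116336 0.01204185] [0.51244788 0.27980754 0.09195677]
0.015 [0.48967445 0.27391697 0.03366734] [0.46902658 0.25848597 0.01504422] [0.51244788 0.27980754 0.05487871]
0.078 [0.48961773 0.25988302 0.08752206] [0.4788985  0.24554171 0.07808403] [0.50184476 0.26996296 0.09195677]
scene rim 224 [ 0.63976852 -0.05606809  0.1135139 ] [ 0.60609512 -0.0864135   0.10806879] [ 0.67366544 -0.02537079  0.12013442]
((640.0303955078125, -54.49644470214844), (63.37490463256836, 59.79030227661133), 43.54043197631836) ((640.2906494140625, -53.24913024902344), 34.3682746887207)
top 634 ((601.0745239257812, -55.06990051269531), (88.52061462402344, 168.50135803222656), 89.00054168701172)
side rim 257 [ 0.63939407 -0.05059298  0.1136206 ] [ 0.60902034 -0.08631223  0.10800095] [ 0.67051372 -0.02430579  0.11832714]
((639.7621459960938, -55.67435836791992), (60.37546157836914, 62.0123176574707), 6.740246772766113) ((640.2258911132812, -56.14231491088867), 33.57195281982422)
top 654 ((637.2736206054688, -54.47838592529297), (90.14556121826172, 95.85379028320312), 88.91413879394531)
scene base [   7   29  103   68 2145] ((587.4942016601562, -54.45476531982422), (138.19033813476562, 259.3210144042969), 82.92424011230469)
side base [  10   41  111   34 1913] ((579.712158203125, -48.691497802734375), (126.28043365478516, 236.9178009033203), 89.5667953491211)
```

View pics/c1.png

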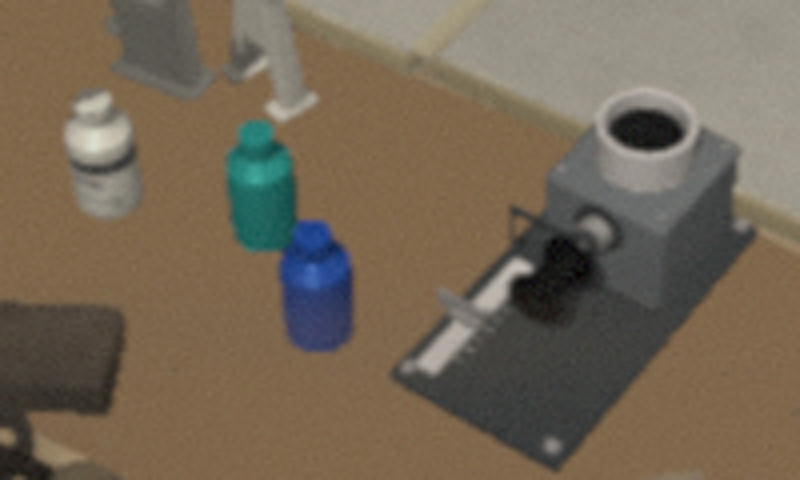

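The crop confirms the white bottle with the white cap at scene (226,208). Teal and blue stay untouched. The stand shows a white rail, the rider blade at about scene (315,247), and the needle arm at about (328,223). Next I'll check the neighbours and take wrist views of the stand and then the bottle.

```bash
python3 - <<'E'
from h import *
S=pickle.load(open("scene0.pkl","rb"));w=cloud(S)
for n,(u0,v0,u1,v1) in dict(teal=(256,200,275,234),blue=(270,226,289,257),fix1=(218,135,252,195),fix2=(256,155,280,200),block=(187,243,232,274)).items():
    p=w[v0:v1,u0:u1].reshape(-1,3);p=p[p[:,2]>.02];print(n,np.percentile(p,[3,97],0).round(3).tolist())
for nm,(x,y,z) in dict(stand=(.53,-.055,.33),bottle=(.46,.257,.26)).items():
    q=ik([x,y,z],[np.pi,0,np.pi]);q2=ik([x,y,z],[np.pi,0,0]);print(q,q2)
    o=observe();print(o['time'])
    movep([x,y,z],[np.pi,0,np.pi]); dwell(.3)
    c=snap("wrist");pickle.dump(c,open(f"w_{nm}.pkl","wb"));cv2.imwrite(f"pics/w_{nm}.png",c["pixels"][...,::-1])
    o=observe();print(o['time'],o['position'],o['tool_rot'],c['hand_eye'].round(3).tolist(),o['contact_force'])
E
```

```text
teal [[0.471, 0.083, 0.023], [0.535, 0.166, 0.091]]
blue [[0.454, 0.052, 0.023], [0.487, 0.087, 0.091]]
fix1 [[0.594, 0.278, 0.02], [0.772, 0.464, 0.108]]
fix2 [[0.621, 0.21, 0.021], [0.748, 0.326, 0.11]]
block [[0.311, 0.146, 0.021], [0.392, 0.236, 0.033]]
[-0.19078183  0.22676159  1.5419018   0.          1.37292927 -1.76157815] [-1.90781827e-01  2.26761585e-01  1.54190180e+00 -4.44089210e-16
  1.37292927e+00  1.38001450e+00]
0.1
2.8333 [ 0.53002621 -0.05484922  0.32997633] [-3.14157602e+00 -1.18292295e-05 -3.14134339e+00] [[0.001, 0.963, 0.269, 0.075], [1.0, -0.001, -0.001, -0.0], [-0.001, 0.269, -0.963, -0.166], [0.0, 0.0, 0.0, 1.0]] [-0.66065318 -0.64849593  0.19919553]
[ 0.42113186  0.26765577  1.66004551  0.          1.21389137 -1.14966446] [ 4.21131863e-01  2.67655768e-01  1.66004551e+00 -4.44089210e-16
  1.21389137e+00  1.99192819e+00]
2.8333
4.425 [0.46023824 0.2566237  0.26006464] [3.14156478e+00 1.13629877e-04 3.14087777e+00] [[0.001, 0.963, 0.269, 0.075], [1.0, -0.001, -0.001, -0.0], [-0.001, 0.269, -0.963, -0.166], [0.0, 0.0, 0.0, 1.0]] [0.27131179 0.05870748 0.28871788]
```

View pics/w_stand.png

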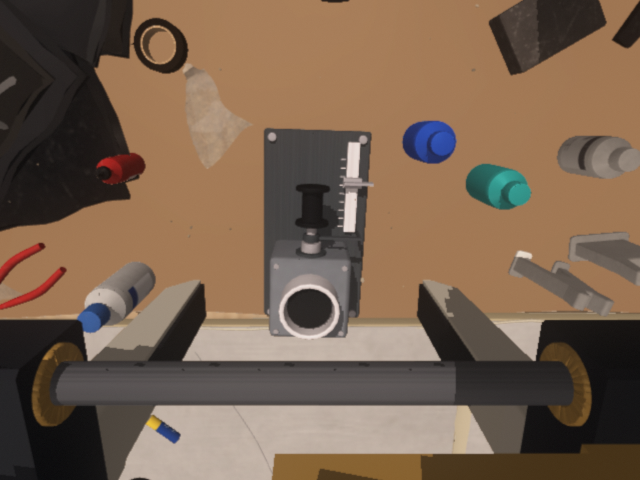

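View pics/w_bottle.png

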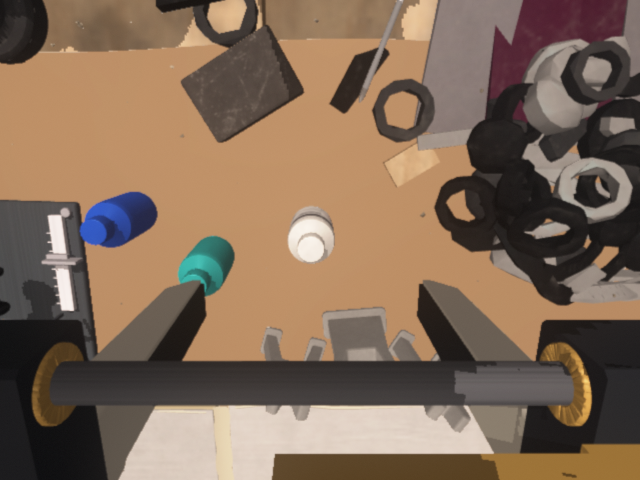

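Wrist views: in the stand view the cup ring is at (309,305), the black grip at (312,206), the rail at (351,190), the blade at (357,183) and the needle arm near (355,243). In the bottle view the white cap is at (311,247). The closest thing to the bottle is teal at (207,265), which leaves room for jaws along y.

```bash
python3 - <<'E'
from h import *
B=pickle.load(open("w_bottle.pkl","rb"));W=pickle.load(open("w_stand.pkl","rb"))
def ell(c,box,lo,hi,h,bright):
    w=cloud(c);u0,v0,u1,v1=box;m=np.zeros((480,640),np.uint8)
    m[v0:v1,u0:u1]=((w[...,2]>lo)&(w[...,2]<hi)&(c["pixels"].min(-1)>bright))[v0:v1,u0:u1]
    k,_=cv2.findContours(m,cv2.RETR_EXTERNAL,cv2.CHAIN_APPROX_NONE);k=max(k,key=cv2.contourArea)
    e=cv2.fitEllipse(k); pts=np.array([ray(c,*p[0],h) for p in k])[:,:2]
    cc=cv2.minEnclosingCircle(pts.astype(np.float32)*1000)
    d=w[m>0]; print("ellipse",e,"ray",ray(c,*e[0],h),"circ",cc,"depth med",np.median(d,0));
ell(B,(280,200,345,270),.083,.1,.090,120)
ell(W,(270,260,350,345),.110,.125,.116,90)
w=cloud(W)
# rail: white strip
px=W["pixels"].astype(int);m=np.zeros((480,640),bool);m[135:240,335:368]=(px.min(-1)>170)[135:240,335:368]
v,u=np.nonzero(m);p=np.array([ray(W,a,b,.016) for a,b in zip(u,v)])
l=cv2.fitLine(p[:,:2].astype(np.float32),cv2.DIST_HUBER,0,.001,.001).ravel();print("rail",l,np.degrees(np.arctan(l[1]/l[0])),p.min(0),p.max(0))
# housing top rect, base plate edges
for lo,hi,h in((.078,.092,.086),(.005,.014,.010)):
    mm=np.zeros((480,640),np.uint8);mm[120:345,255:380]=((w[...,2]>lo)&(w[...,2]<hi))[120:345,255:380]
    n,L,st,_=cv2.connectedComponentsWithStats(mm);k=1+st[1:,4].argmax();v,u=np.nonzero(L==k)
    print(cv2.minAreaRect(np.array([ray(W,a,b,h)[:2]*1000 for a,b in zip(u,v)],np.float32)))
# blade
a=cv2.resize(W["pixels"][140:260,280:390],None,fx=5,fy=5,interpolation=cv2.INTER_CUBIC);cv2.imwrite("pics/c2.png",a[...,::-1])
for (u,v) in[(357,183),(312,206)]: print(ray(W,u,v,.03))
E
```

```text
ellipse ((310.8686828613281, 248.1437225341797), (26.323923110961914, 26.6557674407959), 8.255635261535645) ray [0.48898825 0.25620065 0.09      ] circ ((489.1782531738281, 256.61199951171875), 12.301461219787598) depth med [0.48913353 0.25631301 0.08938091]
ellipse ((309.0789489746094, 310.8077087402344), (56.41773986816406, 59.83928298950195), 89.95159149169922) ray [ 0.6382078  -0.05669528  0.116     ] circ ((638.610107421875, -56.799652099609375), 31.56096839904785) depth med [ 0.63983989 -0.05677723  0.11505899]
rail [ 0.9995046  -0.03147171  0.52842975 -0.00757333] -1.8034939 [ 0.47780625 -0.01528641  0.016     ] [5.81304127e-01 2.00619586e-04 1.60000000e-02]
((635.989501953125, -56.553428649902344), (86.61398315429688, 96.73112487792969), 88.27876281738281)
((579.83837890625, -50.60761260986328), (122.91818237304688, 233.5795135498047), 88.2674560546875)
[ 0.52137477 -0.00273598  0.03      ]
[ 0.54793395 -0.0536699   0.03      ]
```

View pics/c2.png

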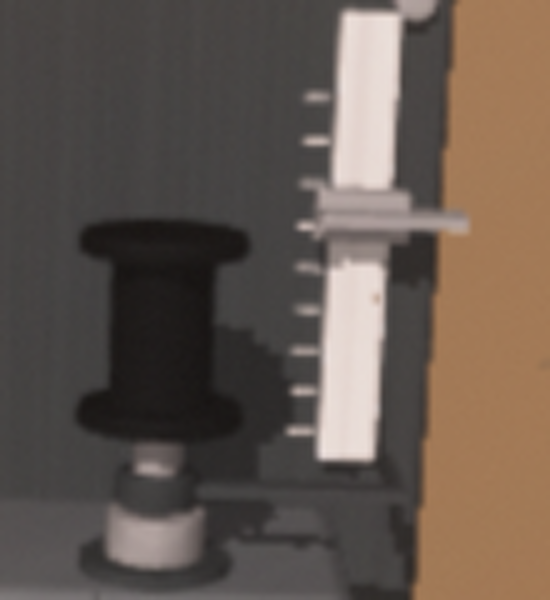

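Estimates: cup (0.6385,-0.0567), stand yaw about -1.8°, rider value about 0.052, bottle (0.489,0.2565). Now I'll grasp the bottle, carry it above the cup and look.

```bash
python3 - <<'E'
from h import *
x,y=.489,.2565; R0=[np.pi,0,np.pi]
movep([x,y,.15],R0); movel([x,y,.031],velocity=.12); gripper_close(35); dwell(.2)
o=observe();print(o['time'],o['gripper_width'],o['position'],o['contact_force'])
movel([x,y,.2]); movep([.6385,-.0567,.205],R0); dwell(.4)
o=observe();print(o['time'],o['gripper_width'],o['position'],o['contact_force'])
ims=[]
for n,(u,v) in dict(wrist=(310,320),scene=(355,200),side=(250,220)).items():
    c=snap(n);pickle.dump(c,open(f"{n}2.pkl","wb"));k=60 if n!="wrist" else 120
    v0=min(v-k,480-2*k)
    ims.append(cv2.resize(c["pixels"][v0:v0+2*k,u-k:u+k],(266,266)if 0 else(266,266)))
cv2.imwrite("pics/c3.png",cv2.resize(np.hstack(ims),(798,266))[...,::-1])
E
```

```text
7.1417 0.46241612333016496 [0.48898072 0.25649914 0.03098269] [ 0.37448903  0.2392065  -0.49976365]
10.125 0.4622120021994305 [ 0.6385061  -0.05636104  0.20506276] [-0.52788573 -0.77275351  0.05517835]
```

View pics/c3.png

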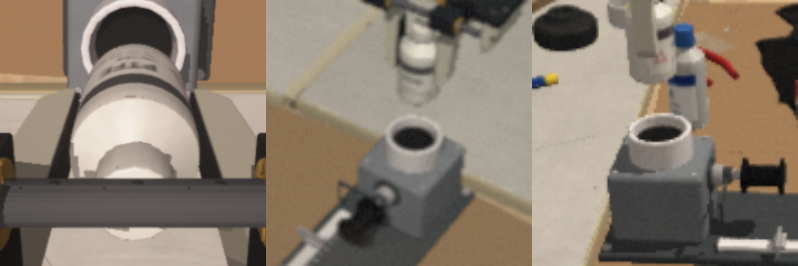

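The left crop (wrist) shows the bottle held straight, with the cup ring behind it. The other two crops show it hanging upright above the cup. Descending stepwise with force checks.

```bash
python3 - <<'E'
from h import *
x,y=.6385,-.0567
f0=observe()['contact_force']
for z in [.160,.145,.140,.136,.132,.128,.126,.1245]:
    movel([x,y,z],velocity=.06); dwell(.1 if z<.15 else .02); o=observe();f=o['contact_force']-f0
    print(z,o['position'].round(4),f.round(2),o['moment'].round(2),round(o['time'],2))
    if abs(f[:2]).max()>8 or abs(f[2])>20: print("stop");break
c=snap("side");cv2.imwrite("pics/s3.png",c["pixels"][...,::-1]);pickle.dump(c,open("side3.pkl","wb"))
E
```

```text
0.16 [ 0.6388 -0.0567  0.1604] [-0.6   0.47  0.55] [ 0.05 -0.01  0.02] 11.19
0.145 [ 0.6386 -0.0567  0.1451] [-0.01 -0.82  0.72] [ 0.01 -0.03  0.04] 11.69
0.14 [ 0.6385 -0.0567  0.14  ] [-0.8  -0.17  0.5 ] [0.   0.03 0.03] 12.04
0.136 [ 0.6387 -0.0567  0.1363] [-0.5  -0.43  1.59] [ 0.03 -0.26 -0.01] 12.39
0.132 [ 0.6387 -0.0567  0.1322] [ 1.43 -1.7   5.23] [ 0.03 -0.25 -0.02] 12.74
0.128 [ 0.6388 -0.0567  0.1284] [0.91 0.09 6.6 ] [ 0.04 -0.24 -0.  ] 13.09
0.126 [ 0.6388 -0.0567  0.1265] [ 0.77 -0.17  7.48] [ 0.11 -0.1   0.05] 13.44
0.1245 [ 0.6388 -0.0567  0.1252] [ 0.72 -0.79  7.24] [ 0.08 -0.07 -0.05] 13.79
```

```bash
python3 - <<'E'
from h import *
x,y=.6385,-.0567
for z in [.1235,.1225,.1215,.1205]:
    movel([x,y,z],velocity=.04); dwell(.25); o=observe();f=o['contact_force']
    print(z,o['position'].round(4),f.round(2),round(o['time'],2),o['gripper_width'])
    if f[2]>15: break
dwell(.4);print(observe()['contact_force'])
E
```

```text
0.1235 [ 0.6389 -0.0568  0.1248] [-0.2   0.27 13.  ] 14.34 0.46090089556418107
0.1225 [ 0.6391 -0.0568  0.1248] [-4.55 -0.16 20.36] 14.84 0.46355285233533794
[-4.71785311  0.82030897 20.71558599]
```

The force rises steeply at z=0.1248, so the pad is on its stop (20 N held for over 0.6 s). Now I'll raise slowly to the rest height, release, lift clear and check.

```bash
python3 - <<'E'
from h import *
x,y=.6385,-.0567
movel([x,y,.1365],velocity=.02); dwell(.3); print(observe()['contact_force'],observe()['position'])
open_jaws(); dwell(.4)
movel([x,y,.235],velocity=.12)
th=-np.radians(1.8)
movep([.53,-.053,.235],[np.pi,0,np.pi+th]); dwell(.4)
o=observe();print(o['time'],o['position'],o['tool_rot'])
ims=[]
for n in("wrist","side"):
    c=snap(n);pickle.dump(c,open(f"{n}4.pkl","wb"));ims.append(c["pixels"])
w=cloud(c);p=w[150:235,225:275].reshape(-1,3);q=p[(p[:,2]>.135)&(p[:,2]<.16)];print("body",q.min(0),q.max(0));q=p[(p[:,2]>.187)&(p[:,2]<.205)];print("cap",q.min(0),q.max(0),np.percentile(p[:,2],99.5))
im=np.hstack([cv2.resize(ims[0][100:400,200:440],(480,600)),cv2.resize(ims[1][140:290,210:290],(320,600))])
cv2.imwrite("pics/c4.png",im[...,::-1])
E
```

```text
[ 1.51124215 -0.54411149  1.08084544] [ 0.638388   -0.05667245  0.13635809]
19.6167 [ 0.53026839 -0.05302061  0.23471967] [ 3.14157362e+00 -3.71161630e-04  3.11026240e+00]
body [ 0.59360512 -0.06172433  0.13509065] [ 0.6609828  -0.00836808  0.15994775]
cap [ 0.62790524 -0.06438382  0.18712329] [ 0.64988623 -0.04318196  0.19720866] nan
```

View pics/c4.png

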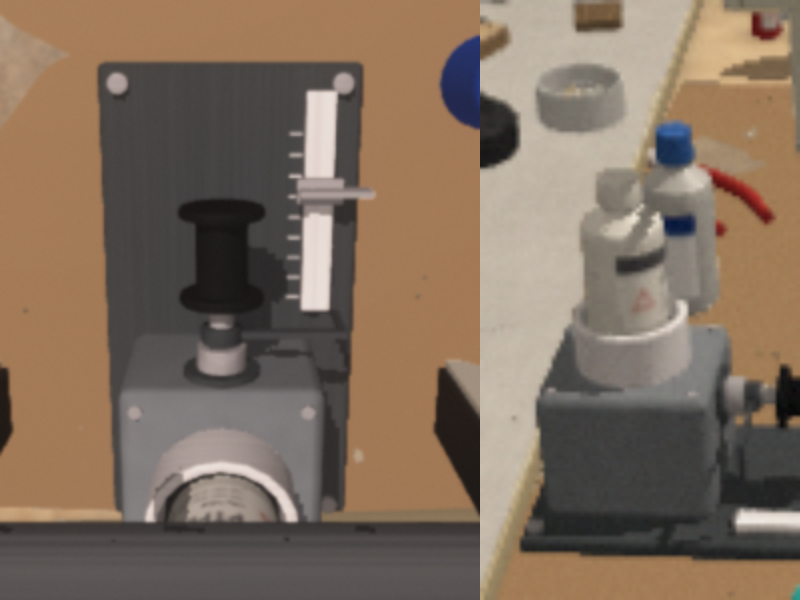

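The bottle stands upright in the cup (right crop), and its cap is centred at about (0.639,-0.054). The grip waist is at wrist (311,228) and the blade at (368,196). Computing the grasp, then gripping and pulling.

```bash
cat >> h.py <<'E'
th=-np.radians(1.8); ex=np.array([np.cos(th),np.sin(th)]); ey=np.array([-ex[1],ex[0]]); O=np.array([.6385,-.0567])
def st(p): d=np.asarray(p)[:2]-O; return np.array([d@ex,d@ey]).round(4)
def wd(a,b): return O+a*ex+b*ey
E
python3 - <<'E'
from h import *
W=pickle.load(open("wrist4.pkl","rb"))
print("blade",st(ray(W,367.5,195.7,.030)),"tip",st(ray(W,386.5,197,.030)),"flanges",st(ray(W,311,206,.078)),st(ray(W,311,248.5,.078)),"waist",st(ray(W,311,227,.076)))
w=cloud(W);p=w[195:260,285:335].reshape(-1,3);p=p[(p[:,2]>.055)&(p[:,2]<.09)]
s=np.array([st(a) for a in p]);print("cloud grip",np.percentile(s,[1,99],0))
m=w[...,2];q=w[180:210,345:390].reshape(-1,3);q=q[(q[:,2]>.024)&(q[:,2]<.036)];s=np.array([st(a) for a in q]);print("blade cloud",len(q),np.median(s,0),np.percentile(s,[3,97],0))
R1=[np.pi,0,np.pi+th]; g=wd(-.100,0)
print("grasp",g)
movep([*g,.15],R1); 
f0=observe()['contact_force']
movel([*g,.046],velocity=.1); o=observe(); print(o['position'],o['contact_force']-f0)
gripper_close(35); dwell(.3); o=observe(); print(o['time'],o['position'],o['contact_force']-f0,o['gripper_width']*93)
c=snap("wrist");pickle.dump(c,open("wrist5.pkl","wb"))
cv2.imwrite("pics/c5.png",cv2.resize(c["pixels"][80:380,180:480],(600,600))[...,::-1])
E
```

```text
blade [-0.119   0.0514] tip [-0.1178  0.0688] flanges [-0.119  0.   ] [-0.0836  0.0001] waist [-1.012e-01  1.000e-04]
cloud grip [[-0.119285 -0.016785]
 [-0.072215  0.016285]]
blade cloud 186 [-0.1177  0.0521] [[-0.1189    0.036455]
 [-0.1158    0.0684  ]]
grasp [ 0.53854934 -0.05355892]
[ 0.53896784 -0.05363077  0.0466032 ] [-0.86511081 -0.20001457 -0.30100333]
22.7583 [ 0.53857002 -0.05384674  0.0460121 ] [-1.44150312 -4.69597549 -0.88391959] 20.929930692614924
```

View pics/c5.png

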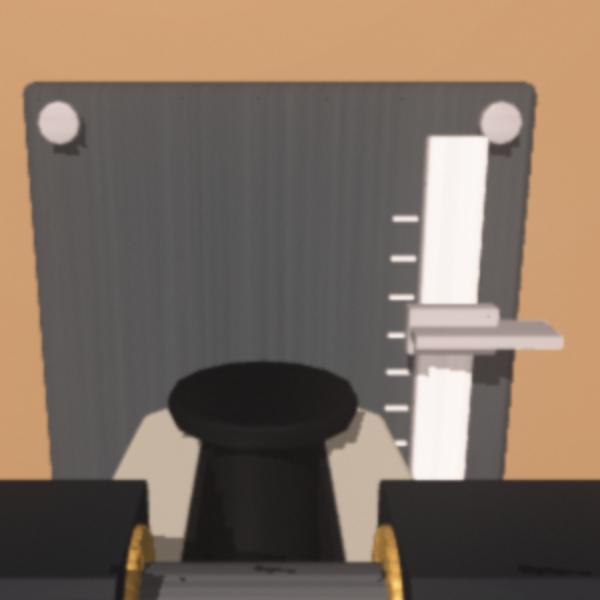

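Good grasp: the fingers are on the waist (about 21 mm), and the blade top is at crop (485,329). I'll pull to about 0.045 first, with force checks, then compare the needle and blade.

```bash
python3 - <<'E'
from h import *
W=pickle.load(open("wrist5.pkl","rb"));print("blade",st(ray(W,422.5,244.5,.030)))
for d in(.02,.045,.0525):
    movel([*wd(-.1-d,0),.046],velocity=.05); dwell(.3); o=observe();f=o['contact_force'][:2]
    print(d,st(o['position']),f@ex,f@ey,o['gripper_width'],o['time'])
ims=[]
for n,(u,v) in dict(wrist=(360,230),scene=(325,242),side=(298,262)).items():
    c=snap(n);pickle.dump(c,open(f"{n}6.pkl","wb"));k=90 if n=="wrist" else 33
    ims.append(cv2.resize(c["pixels"][v-k:v+k,u-k:u+k],(266,266),interpolation=cv2.INTER_CUBIC))
cv2.imwrite("pics/c6.png",np.hstack(ims)[...,::-1])
E
```

```text
blade [-0.1207  0.0507]
0.02 [-0.1186 -0.0003] 6.579562138615637 -4.742459245348238 0.22503870416880792 23.6583
0.045 [-0.1431 -0.0003] 9.494394827965484 -4.213171971614921 0.22578465376122314 24.6083
0.0525 [-0.1505 -0.0003] 10.053240894017627 -3.597544098635872 0.22777970212622256 25.2083
```

View pics/c6.png

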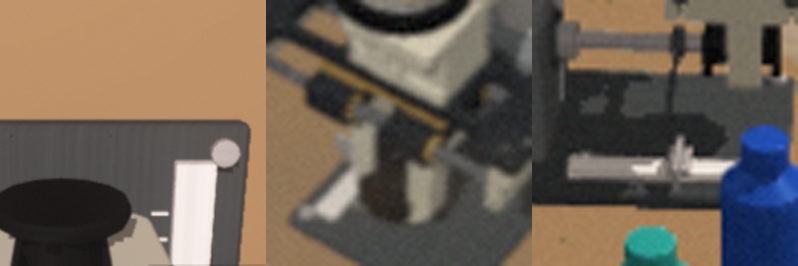

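The spring force is 10 N, which matches a travel of about 0.0505. In the side crop the needle hangs at about (676,110), next to the blade at about (681,145). One sharper check there.

```bash
python3 - <<'E'
from h import *
c=pickle.load(open("side6.pkl","rb"));K=c["mtx"];Wi=np.linalg.inv(c["world_from_camera"])
def proj(x,y,z):
    p=Wi@np.array([*wd(x,y),z,1]);return np.array([K[0,2]-K[0,0]*p[0]/p[2],K[1,2]+K[1,1]*p[1]/p[2]])
print("needle top/tip",proj(-.1155,.052,.065),proj(-.1155,.052,.036))
for y in(.034,.046,.052,.063): print("blade",y,proj(-.119,y,.030))
print("dx/mm",proj(-.120,.052,.036)-proj(-.119,.052,.036))
S=np.mean([read_camera("side")["pixels"].astype(float) for _ in range(6)],0)
im=cv2.resize(S[232:278,270:330],(780,598),interpolation=cv2.INTER_CUBIC).clip(0,255).astype(np.uint8)
cv2.imwrite("pics/c7.png",im[...,::-1])
print(observe()['time'],st(observe()['position']))
E
```

```text
needle top/tip [299.38595949 252.33331815] [299.70548737 263.67107887]
blade 0.034 [302.1678959  261.24313844]
blade 0.046 [301.65916116 264.41878509]
blade 0.052 [301.4009975  266.03030581]
blade 0.063 [300.92096473 269.02678775]
dx/mm [0.46746585 0.01599675]
25.6583 [-0.1505 -0.0003]
```

View pics/c7.png

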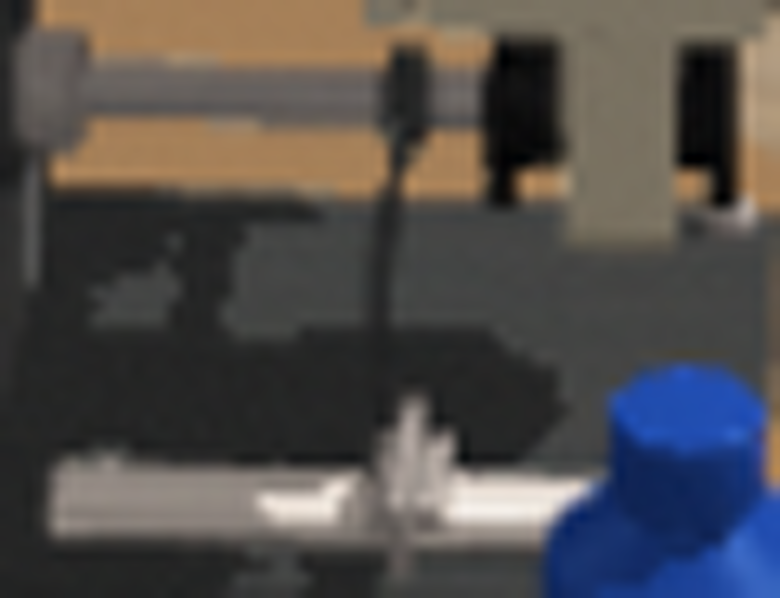

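In the crop the needle is at x≈379 and the blade top at x≈410, about 2.4 px, so the rod is about 4–5 mm short. I'll pull 4 mm more and measure both columns numerically in the averaged side image.

```bash
python3 - <<'E'
from h import *
def meas():
    S=np.mean([read_camera("side")["pixels"].astype(float).mean(-1) for _ in range(8)],0)
    for v in range(248,257):   # needle: dark column against grey
        r=S[v,294:306];w=np.clip(np.median(r)-8-r,0,None);print(v,"N",((np.arange(294,306)*w).sum()/max(w.sum(),1e-6)).round(2),r.round(0).astype(int))
    for v in range(261,268):
        r=S[v,294:309];w=np.clip(r-np.percentile(r,60),0,None);print(v,"B",((np.arange(294,309)*w).sum()/w.sum()).round(2),r.round(0).astype(int))
    return S
meas()
movel([*wd(-.1565,0),.046],velocity=.03);dwell(.3)
o=observe();print(o['time'],st(o['position']),o['contact_force'][:2]@ex)
S=meas();np.save("S.npy",S)
im=cv2.cvtColor(cv2.resize(S[232:278,270:330].clip(0,255).astype(np.uint8),(780,598),interpolation=cv2.INTER_CUBIC),8)
cv2.imwrite("pics/c8.png",im)
E
```

```text
248 N 298.3 [51 69 68 68 65 42 45 67 69 68 69 68]
249 N 299.38 [63 68 69 67 59 40 46 68 67 70 68 67]
250 N 299.13 [70 70 70 68 57 41 53 69 70 70 69 70]
251 N 298.84 [68 69 68 66 53 42 57 68 69 70 69 70]
252 N 298.73 [69 68 69 65 49 39 58 67 69 68 69 69]
253 N 298.62 [69 69 69 66 49 41 66 69 70 70 69 68]
254 N 298.61 [70 69 69 66 49 42 69 68 69 69 69 70]
255 N 298.63 [68 69 68 65 48 40 68 69 68 69 68 69]
256 N 298.6 [69 69 68 65 48 42 67 68 68 68 68 67]
261 B 300.28 [38 39 37 36 36 36 40 38 37 36 39 37 38 38 39]
262 B 301.39 [38 37 38 37 35 35 45 72 67 38 39 38 37 39 39]
263 B 301.29 [ 38  37  38  38  37  36  60 125 107  38  38  39  39  38  38]
264 B 301.12 [ 40  38  38  38  38  36  75 160 107  38  38  38  38  39  38]
265 B 301.48 [ 38  38  37  39  46  80 118 167 120  90 103  38  40  38  38]
266 B 301.89 [ 38  36  36  36  46  90 128 168 138 160 146  38  38  38  38]
267 B 301.69 [ 37  38  37  36  55 112 139 161 152 168 125  37  38  38  39]
26.6417 [-0.1544 -0.0003] 10.08202470623881
248 N 297.64 [37 43 68 68 69 67 64 40 46 69 69 68]
249 N 301.31 [62 63 68 67 68 65 60 40 50 67 68 68]
250 N 300.84 [69 69 69 70 68 68 52 42 57 70 68 69]
251 N 300.59 [68 68 69 68 68 65 47 41 60 69 69 67]
252 N 300.53 [69 69 69 68 68 64 42 40 67 69 69 69]
253 N 300.53 [68 69 69 70 70 64 42 40 68 68 68 69]
254 N 300.51 [69 69 68 68 68 64 40 39 69 70 69 69]
255 N 300.6 [68 68 68 66 67 65 47 40 67 68 67 69]
256 N 300.64 [67 66 66 67 68 65 48 40 69 68 67 68]
261 B 301.38 [37 37 38 38 38 36 35 35 38 37 37 39 38 37 37]
262 B 301.62 [39 36 39 38 38 38 35 41 58 38 37 38 38 38 39]
263 B 302.24 [37 38 38 38 38 38 35 38 59 38 38 38 40 38 38]
264 B 301.38 [38 38 38 40 39 38 49 91 95 38 39 38 39 37 38]
265 B 301.28 [ 36  37  36  37  45  80 113 154 119  85  79  39  39  39  38]
266 B 301.86 [ 38  38  38  37  47  89 128 168 138 159 141  39  38  38  38]
267 B 301.68 [ 37  36  38  38  54 113 139 162 150 168 126  39  37  37  38]
```

View pics/c8.png

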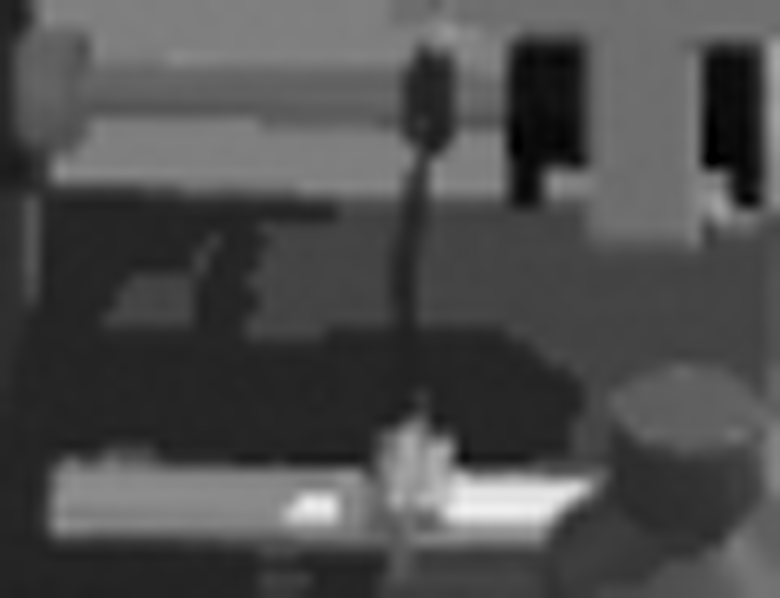

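The needle (u≈300.6) now crosses in front of the blade top (u≈301), so the offset is about 1 mm or less. Final check of the bottle, then hand in.

```bash
python3 - <<'E'
from h import *
c=snap("side");w=cloud(c);p=w[150:235,225:275].reshape(-1,3);q=p[(p[:,2]>.187)&(p[:,2]<.21)];print("cap",q.min(0),q.max(0))
o=observe();print(o['time'],st(o['position']),abs(o['qvel']).max(),o['gripper_width'],o['contact_force'])
cap=(q.min(0)+q.max(0))/2
if abs(cap[0]-.639)<.01 and q[:,2].max()<.203: sign_off(); print("signed off")
E
```

```text
cap [ 0.6272305  -0.06879334  0.18707475] [ 0.6506309  -0.04220784  0.19759699]
27.0917 [-0.1544 -0.0003] 0.002060468351489739 0.22839903093675332 [ 10.4471747   -4.14831735 -12.04897608]
the job is handed in; nothing more can be done
signed off
```

I set the spring stand and handed the job in at about 27 s on the robot's clock. The hand-in gave no verdict.

**Bottle:** I pressed the white-capped bottle into the cup until the pad hit its stop, with about 20 N measured at the wrist. Then I raised it slowly to the pad's rest height and let go. The last check puts its cap at about (0.639, -0.055), with the top at 0.198 m. That means it is upright on the risen pad and about 2 mm from the cup's centre.

**Rod:** I took the grip with a 35 N grip setting, pulled the rod out about 54 mm and was still holding it there, at rest, at hand-in. The spring pulls with about 10 N, and the end stop was never near.

**Needle and rider:** the side camera shows the needle crossing the blade's top, 1 mm or less off along the rod. My estimates of the right pull disagreed by a few millimetres (52.5 to 56 mm). The first stop at 50.5 mm looked 4–5 mm short in the side view, so I pulled about 4 mm further.

**Unexplained force:** the final reading also shows about -12 N vertical and -4 N sideways at the wrist. I did not look into where it comes from. Both are well under the limits.

**Rider and bystanders:** the rider looked unmoved in the side view. I did not re-measure the other things around the stand, but the arm's path stayed clear of them.

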